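# Wind a stone clamp shut with its loose crank

## Task

Clamp the brown stone slab: fit the loose crank fully down on the square end of the clamp's shaft, then hold its red grip and wind clockwise (seen from above) for the two or three turns it takes, without the crank coming off, until the slab is pinched between both jaws and the crank clearly stiffens. Stop right there so that the soft stone is held firmly but not crushed, let go and leave the crank on the shaft. Leave the grey dressing stone, the hammer and the nippers where they are.

Things in the scene. Friction and masses are not known exactly. Their poses are not given: they have to be found in the camera images.
- clamp: fixed stone clamp, base plate 395 x 130 x 8 mm, grey with a green gear housing (70 x 90 mm, top 55 mm above the table) and green jaws (48 mm tall). Origin on the table exactly under the vertical crank shaft; its x axis runs from the housing to the fixed jaw, whose rubber face stands at x = +311 mm; z up. It stands anywhere, turned.
- shaft_seat (a point): centre of the steel shoulder of the vertical shaft, 60 mm above the table, on the shaft's axis; turns with the shaft. Above it stands the 14 mm square shaft end, 20 mm tall (top 3 mm tapered to 11.5 mm); the square's flats face this frame's x and y axes.
- shaft (a joint): angle of the shaft, rad, grows clockwise seen from above; each full turn moves the jaw 40 mm towards the fixed jaw. Its start differs, and the jaw's with it. Turning it takes 0.25 Nm of friction (about 4.3 N at the crank's grip), which also holds it where it is left against up to about 39 N on the slab. Every 10 N on the slab adds 0.064 Nm (1.1 N at the grip) while it is being turned; at a standstill the friction hides the first 39 N.
- jaw_face (a point): middle of the moving jaw's working face, 28 mm above the table, with the pad uncompressed; moves along the clamp's x axis, 75 mm from the shaft axis at shaft angle 0
- pad: black, grippy, springy rubber pad (92 x 32 mm, 8 mm thick) on the face of the moving jaw; it gives about 1 mm for every 15 N, at most 7 mm
- slab: brown natural stone slab of irregular outline, roughly 77 (x) x 121 (y) x 26 mm, 0.3 to 0.6 kg, lying loose on the clamp's base, its long side along the clamp's x axis, between the jaws; origin under its middle, its rounded, slanting ends mean that the jaws meet it some 5 to 15 mm later than its overall length suggests. The jaw pushes it along the base (a few N) before it meets the fixed jaw.
- crank: loose steel crank, 0.29 kg, lying flat on the table. Origin at the centre of the hub's underside. Hub: 32 x 32 mm square block, 40 mm tall, flats facing the crank's x and y axes, with a square socket from below, 16 mm wide and 24 mm deep, chamfered 2 mm, walls parallel to the hub's flats. Arm: 16 mm wide, 10 mm thick, flush with the underside, along +x to the grip at x = 58 mm.
- crank_socket (a point): mouth centre of the crank's socket (the crank's origin); lies on shaft_seat when the crank is fully home
- grip_top (a point): top of the crank's red upright grip, on its axis, 58 mm from the hub's axis, 78 mm above the crank's underside. The grip is round, 22 mm thick, 65 mm tall (13 to 78 mm) and spins freely on the crank, so a gripper that holds it need not turn with the crank.
- dressing_stone: grey dressing stone 50 x 88 x 21 mm, bystander, origin under its middle
- nippers: tile nippers with red grips, 226 x 69 x 15 mm, bystander, origin under its middle
- hammer: small hammer with ash handle, 271 x 99 x 23 mm, bystander, origin under its middle
Things that resemble listed ones, but are neither listed nor needed, are in the scene too. Leave any orange or purple look-alike of the crank alone.

How it is judged:
On the way, in this order (a step that is already met when the one before it is completed fails the run):
1. the crank is fully home on the square shaft end (distance between crank_socket and shaft_seat below 0.005 m and angle between crank's own z axis and vertical below 0.09 rad), for 0.1 s.
2. the jaw has been wound 75 mm (nearly two full turns) with the crank on the shaft (distance of jaw_face from where it was at the start of the episode above 0.075 m and distance between crank_socket and shaft_seat below 0.01 m), for 0.05 s.
At the end, for the whole second after the job is handed in: The slab is held between the jaws with 25 to 100 N on the pad and at rest, the shaft stands still, and the crank sits on the shaft, home within 6 mm (contact force between pad and slab between 25 and 100 N and distance between crank_socket and shaft_seat below 0.006 m and velocity of joint shaft between -0.05 and 0.05 rad/s and linear speed of slab below 0.01 m/s); the robot touches nothing.
It fails at once if the slab is squeezed with more than 110 N (contact force between pad and slab above 110 N).
It fails at once if the crank comes off the square (more than 14 mm from home) after winding has begun (distance of jaw_face from where it was at the start of the episode above 0.008 m and distance between crank_socket and shaft_seat above 0.014 m).
It fails at once if a bystander is moved more than 30 mm (distance of any of dressing_stone, nippers, hammer from where it was at the start of the episode above 0.03 m).
It also fails if it takes over 72 s, if anything falls off the work surface, if the arm or the gripper's body presses on something with over 40 N, if the wrist force passes 120 N, or if a joint passes its speed limit or range.

## Robot

A 6-joint arm with a two-finger parallel gripper is mounted at the origin on the work surface; the furniture and walls round the work are solid. World frame = base frame: x ahead of the robot, y to its left, z up, the work surface at z = 0. Lengths are in m, angles in rad, forces in N, time in s.
With the tool pointing down it reaches from about 0.35 to 0.975 m from the base axis. Payload 7.1 kg.
Tool frame: the origin (TCP) lies midway between the tips of the shut fingers; the grasp point (between the pads) lies 19 mm behind it; z points along the fingers, x is the direction in which the jaws open and shut, and the axes are right-handed (so a half turn about z gives the same grasp; the last joint's range is limited). The gripper opens to 88 mm and grips with 3 to 60 N. Pads are 20 mm wide; open, the fingers measure 115 mm over their backs; the gripper's body (75 mm by 178 mm) begins 61 mm behind the grasp point.
Start: joints at [1.171, 0.423, 1.63, -0, 1.089, -0.019], TCP at [0.232, 0.58, 0.223] pointing down, gripper open.
Joint ranges: [-3, 3], [-0.9, 2.11], [0.09, 2.58], [-1.31, 4.45], [0.11, 2.69], [-2.54, 2.54]. Speed limits (rad/s): [2.39, 2.39, 3.01, 3.14, 3.14, 3.14].

## Interface

Orientations are given as a unit quaternion [w, x, y, z].
In Python, from station import move_pose, movel, movej, command_gripper, wait, inverse_kinematics, read_camera, camera_info, MotionError, job_done, get_time, get_joint_pos, get_qvel, get_effort, get_tcp_pos, get_ee_rot, get_ft_force, get_ft_torque, get_grip_width gives the robot as it stands. Calls block until the motion is done:
- move_pose(position, orientation): joint-space move of the TCP to a pose.
- movel(position, frame=None, v=0.15, until_force=None): straight line of the TCP; frame=None keeps the orientation; v is the mean speed in m/s. With until_force (N) it stops when the force on the tool has changed by that much, and returns True; else False.
- movej(angles): joint-space move.
- command_gripper(opening): opening from 0.0 (shut) to 1.0 (fully open); the grip force is fixed at half the most; returns when the fingers have stopped.
- wait(seconds).
- inverse_kinematics(position, orientation): joint angles nearest the present ones, or None.
- read_camera(name): name is "scene" or "top"; returns the picture (420x560x3 uint8, red, green, blue); there is no depth.
- camera_info(name): a dict with "intrinsics" (3x3 intrinsics, pixels), "dist" ([k1, k2, p1, p2, k3] as OpenCV has them; the pictures are not rectified), "T" (4x4, takes a point from camera to world coordinates). Camera axes: x right, y up, looking along -z (the intrinsics and any distortion apply to the point x, -y, -z); pixel columns grow to the right and rows downward; lengths in m; the calibration is good to about 2 mm. A picture is of the moment at which its call begins. camera_info takes no time and is no camera call.
A pose or a line that the arm cannot do raises MotionError and nothing moves.
- job_done(): hands the job in, once; it reports no verdict.
Readings, each from a call of its own:
- get_time(): time.
- get_joint_pos(): joint angles.
- get_qvel(): joint speeds.
- get_effort(): joint torques, N m.
- get_tcp_pos(): TCP position.
- get_ee_rot(): TCP orientation.
- get_ft_force(): force on the tool from outside, world axes, zero at the start.
- get_ft_torque(): the same for the moment, N m.
- get_grip_width(): opening from 0.0 (shut) to 1.0 (fully open).
Only numpy, scipy, OpenCV 4.12 (cv2) and the standard library are available. Lean on these libraries where they do the work, as an engineer would, in place of code of your own. Each camera call takes 0.05 s, during which the arm holds its last target.

## Working session

There is one attempt and no reset: what is moved stays moved. The work goes in short steps, each a Python script; the robot and the scene stay as the last script left them, time stands still between calls to the robot, and variables do not carry over. Pictures are saved under pics/ and viewed, and the job is handed in when it is done.

```bash
mkdir -p pics; ls; python3 - <<'E'
from station import *
import cv2
for n in ["scene","top"]:
    im=read_camera(n); cv2.imwrite(f"pics/{n}0.png",im[:,:,::-1]); 
    i=camera_info(n); print(n,i)
print(get_time(),get_ee_rot(),get_tcp_pos())
E
```

```text
pics
scene {'intrinsics': array([[466.04518559,   0.        , 283.91602199],
       [  0.        , 466.04518559, 212.1561396 ],
       [  0.        ,   0.        ,   1.        ]]), 'dist': array([0.04707701, 0.        , 0.        , 0.        , 0.        ]), 'T': array([[ 0.66737589,  0.52253282, -0.53063064, -0.21965676],
       [-0.74460565,  0.48073339, -0.46309593, -0.74899264],
       [ 0.01310904,  0.70416963,  0.70991076,  1.00981414],
       [ 0.        ,  0.        ,  0.        ,  1.        ]])}
top {'intrinsics': array([[396.73458347,   0.        , 276.99220658],
       [  0.        , 396.73458347, 208.69998295],
       [  0.        ,   0.        ,   1.        ]]), 'dist': array([-0.09258808,  0.        ,  0.        ,  0.        ,  0.        ]), 'T': array([[-0.01066387,  0.99872741, -0.04929345,  0.42633109],
       [-0.99992437, -0.0103487 ,  0.00664459, -0.11976228],
       [ 0.00612601,  0.04936058,  0.99876224,  1.23743293],
       [ 0.        ,  0.        ,  0.        ,  1.        ]])}
0.1 [ 3.77824096e-04  8.28143871e-01  5.60515188e-01 -5.56824446e-04] [0.23208844 0.57979407 0.22199505]
```

View pics/scene0.png

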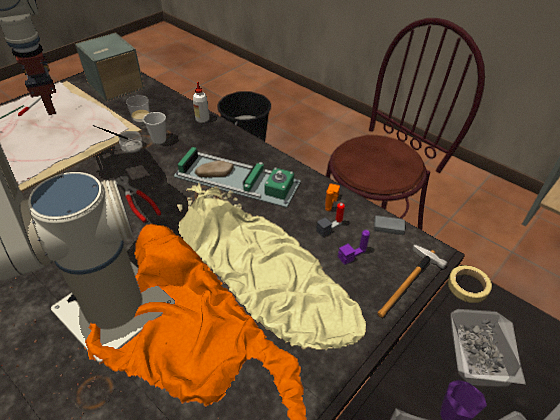

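View pics/top0.png

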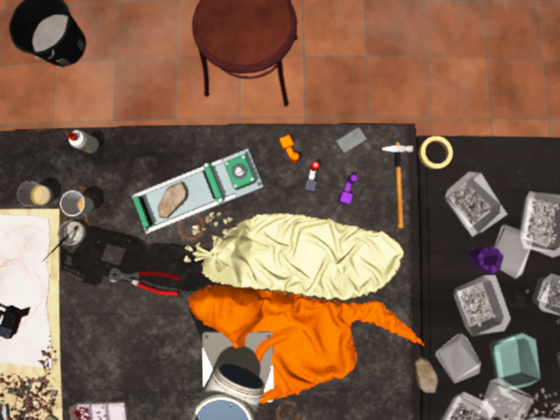

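The top view shows the grey crank at about (312,178), with its hub near (310,185) and red grip near (316,164). The clamp shaft is at about (240,171), the moving jaw at (213,184), the slab at (172,199) and the fixed jaw at (141,212). The orange and purple cranks are decoys. Next I'll zoom in.

```bash
python3 - <<'E'
import cv2,numpy as np
t=cv2.imread('pics/top0.png'); s=cv2.imread('pics/scene0.png')
cv2.imwrite('pics/t1.png',cv2.resize(t[140:240,125:265],(784,560),interpolation=cv2.INTER_CUBIC))
cv2.imwrite('pics/t2.png',cv2.resize(t[125:215,270:370],None,fx=6,fy=6,interpolation=cv2.INTER_CUBIC))
cv2.imwrite('pics/s1.png',cv2.resize(s[140:210,170:310],None,fx=5.5,fy=5.5,interpolation=cv2.INTER_CUBIC))
cv2.imwrite('pics/s2.png',cv2.resize(s[170:270,300:420],None,fx=6,fy=6,interpolation=cv2.INTER_CUBIC))
E
```

```text
(no output)
```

View pics/t1.png

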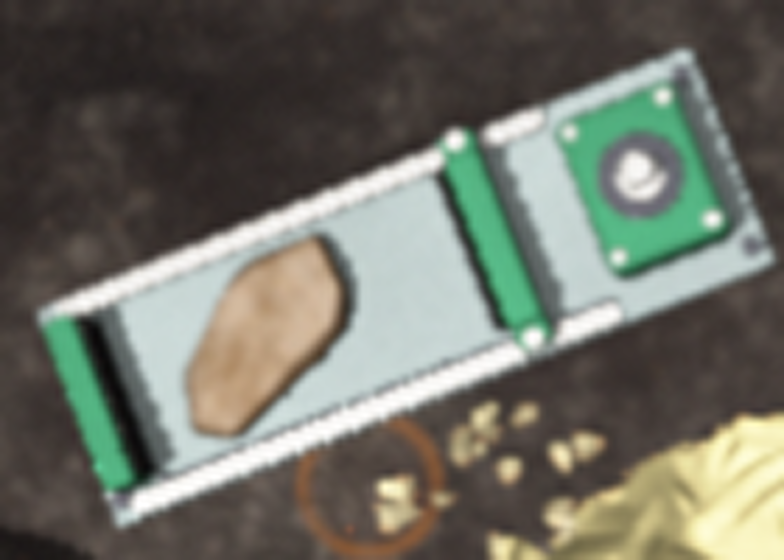

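View pics/t2.png

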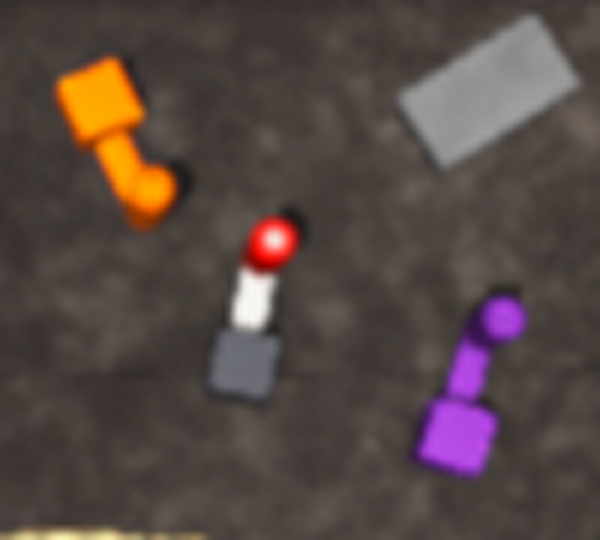

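View pics/s1.png

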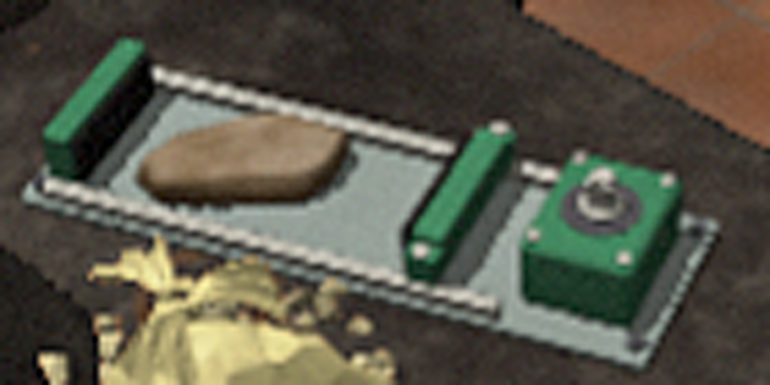

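View pics/s2.png

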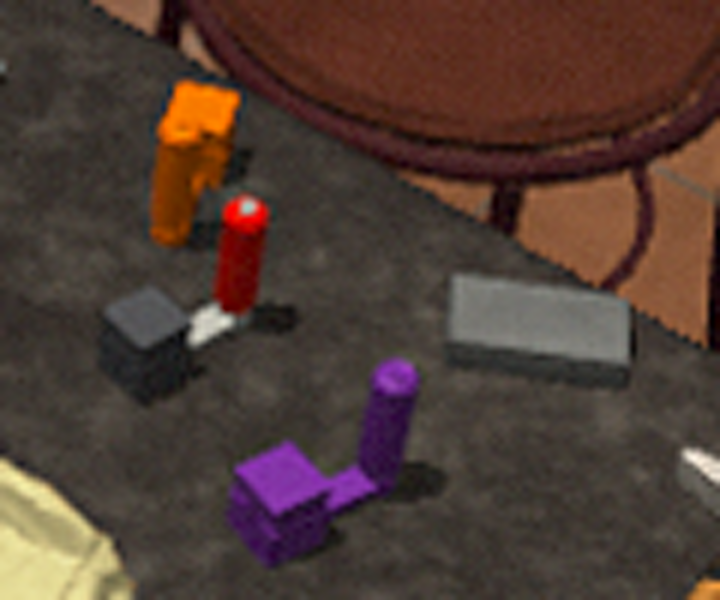

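```bash
cat > h.py <<'E'
import numpy as np,cv2
from station import *
def ray(cam,uv):
    i=camera_info(cam); p=cv2.undistortPoints(np.array([[uv]],float),i['intrinsics'],i['dist'])[0,0]
    d=i['T'][:3,:3]@np.array([p[0],-p[1],-1]); return i['T'][:3,3],d
def onz(cam,uv,z):
    o,d=ray(cam,uv); return o+d*(z-o[2])/d[2]
def proj(cam,P):
    i=camera_info(cam); T=np.linalg.inv(i['T']); P=np.atleast_2d(P)@T[:3,:3].T+T[:3,3]
    P=P*[1,-1,-1]; return cv2.projectPoints(P,np.zeros(3),np.zeros(3),i['intrinsics'],i['dist'])[0][:,0]
def tri(uvt,uvs):
    A=[];b=[]
    for c,uv in(('top',uvt),('scene',uvs)):
        o,d=ray(c,uv); d/=np.linalg.norm(d); M=np.eye(3)-np.outer(d,d); A.append(M); b.append(M@o)
    return np.linalg.lstsq(np.vstack(A),np.hstack(b),rcond=None)[0]
def pt1(x,y,): return (125+(x+.5)/5.6-.5,140+(y+.5)/5.6-.5)
def ps1(x,y): return (170+(x+.5)/5.5-.5,140+(y+.5)/5.5-.5)
def pt2(x,y): return (270+(x+.5)/6-.5,125+(y+.5)/6-.5)
def ps2(x,y): return (300+(x+.5)/6-.5,170+(y+.5)/6-.5)
E
python3 - <<'E'
from h import *
np.set_printoptions(precision=4,suppress=True)
print('collar top',onz('top',pt1(640,172),.058),'scene',onz('scene',ps1(600,203),.058),tri(pt1(640,172),ps1(600,203)))
P=[onz('top',pt1(*q),.008) for q in[(40,312),(687,48),(775,262),(120,525)]]
for p in P:print('plate',p)
for a,b in((0,1),(3,2),(0,3),(1,2)):
    v=P[b]-P[a];print(np.linalg.norm(v),np.degrees(np.arctan2(v[1],v[0])))
P=[onz('scene',ps1(*q),.008) for q in[(25,190),(718,225),(645,365)]]
for p in P:print('plate s',p)
v=P[2]-P[0];print(np.linalg.norm(v),np.degrees(np.arctan2(v[1],v[0])))
print('hub',onz('top',pt2(244,365),.04),onz('scene',ps2(148,318),.04))
H=[onz('top',pt2(*q),.04)[:2] for q in[(218,328),(281,334),(272,402),(208,391)]]
print(H,np.mean(H,0))
H=[onz('scene',ps2(*q),.04)[:2] for q in[(103,320),(150,286),(191,322),(143,352)]]
print(H,np.mean(H,0))
print('grip',onz('top',pt2(273,240),.078),onz('scene',ps2(246,208),.078))
E
```

```text
collar top [ 0.6008 -0.0147  0.058 ] scene [ 0.5971 -0.0118  0.058 ] [ 0.5993 -0.013   0.0575]
plate [0.5339 0.3279 0.008 ]
plate [ 0.6779 -0.0368  0.008 ]
plate [ 0.557  -0.0851  0.008 ]
plate [0.4143 0.2815 0.008 ]
0.3921305713390908 -68.45272672559905
0.393416321807351 -68.72635002623281
0.12826676751930638 -158.80666457368704
0.1301440412294567 -158.2374811911877
plate s [0.4165 0.2855 0.008 ]
plate s [ 0.6727 -0.0376  0.008 ]
plate s [ 0.5552 -0.0842  0.008 ]
0.3949013032367399 -69.43199559954095
hub [ 0.5551 -0.2294  0.04  ] [ 0.5523 -0.2297  0.04  ]
[array([ 0.5741, -0.2165]), array([ 0.5707, -0.2485]), array([ 0.5362, -0.2433]), array([ 0.5421, -0.211 ])] [ 0.5558 -0.2298]
[array([ 0.5366, -0.2147]), array([ 0.5697, -0.2172]), array([ 0.5641, -0.2465]), array([ 0.5332, -0.2418])] [ 0.5509 -0.23  ]
grip [ 0.6127 -0.2412  0.078 ] [ 0.6107 -0.2395  0.078 ]
```

```bash
python3 - <<'E'
import cv2
from h import *
import numpy as np
t=cv2.imread('pics/top0.png'); s=cv2.imread('pics/scene0.png')
yaw=np.radians(111.4)
def draw(img,cam,off,sc,O,fn):
    c=cv2.resize(img[off[1]:off[1]+off[3],off[0]:off[0]+off[2]],None,fx=sc,fy=sc,interpolation=cv2.INTER_CUBIC)
    R=np.array([[np.cos(yaw),-np.sin(yaw)],[np.sin(yaw),np.cos(yaw)]])
    def L(pts,col,close=True):
        w=[list(R@np.array(p[:2])+O)+[p[2]] for p in pts]
        q=proj(cam,w); q=(q-np.array(off[:2])+.5)*sc-.5
        cv2.polylines(c,[np.round(q*8).astype(np.int32)],close,col,1,cv2.LINE_AA,3)
    rect=lambda x0,x1,y0,y1,z:[(x0,y0,z),(x1,y0,z),(x1,y1,z),(x0,y1,z)]
    L(rect(-.035,.035,-.045,.045,.055),(0,0,255))
    L([(.311,-.046,z) for z in(.012,.044)]+[(.311,.046,z) for z in(.044,.012)],(255,0,255))
    L([(.311,-.065,.008),(.311,.065,.008)],(255,0,0),False)
    L([(.303+.02,-.065,.048),(.319,.065,.048)],(0,255,255),False)
    for y in(-.065,.065): L([(-.05,y,.008),(.345,y,.008)],(255,255,0),False)
    cv2.imwrite(fn,c)
draw(t,'top',(125,140,140,100),5.6,np.array([.6008,-.0147]),'pics/o1.png')
draw(s,'scene',(170,140,140,70),5.5,np.array([.5971,-.0118]),'pics/o2.png')
cv2.imwrite('pics/z1.png',np.hstack([cv2.resize(t[158:186,226:254],(392,392),interpolation=cv2.INTER_LANCZOS4),cv2.resize(s[165:193,265:293],(392,392),interpolation=cv2.INTER_LANCZOS4)]))
E
```

```text
(no output)
```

View pics/o1.png

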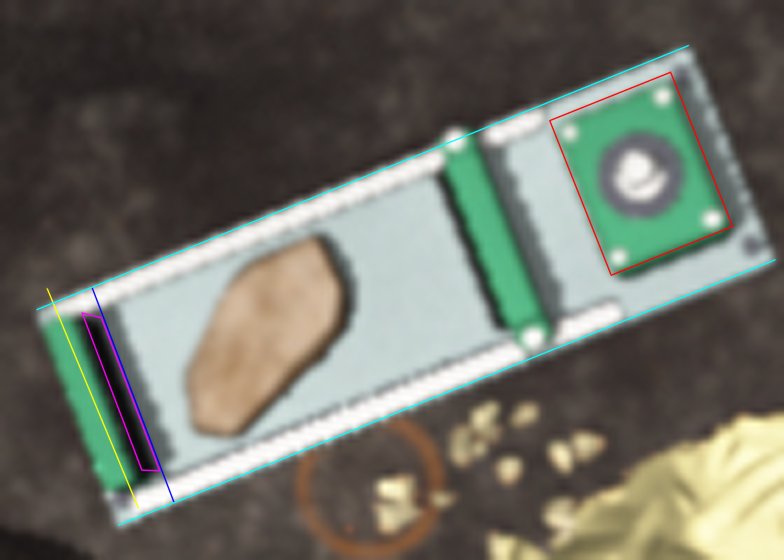

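View pics/o2.png

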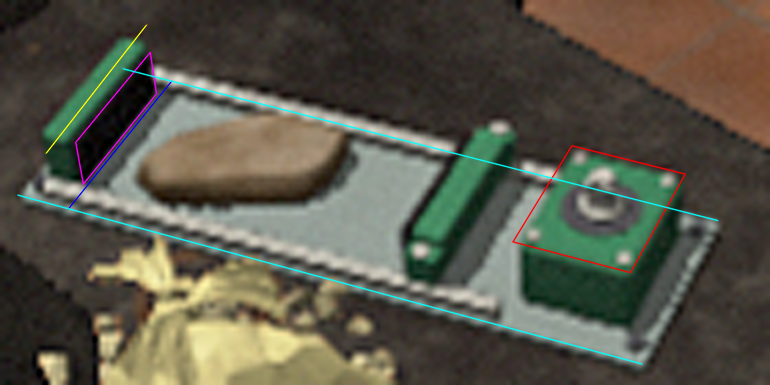

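View pics/z1.png

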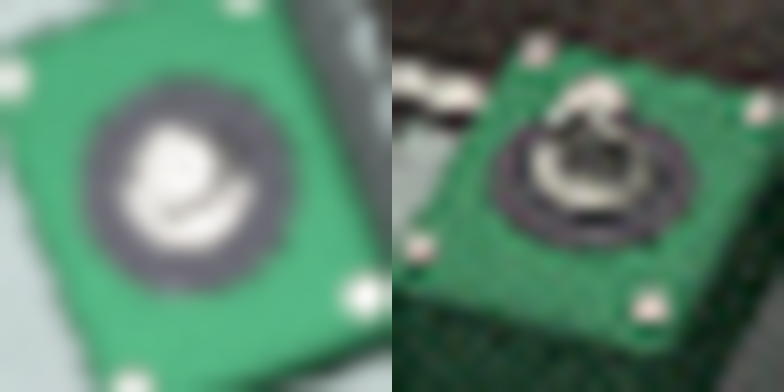

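```bash
cat > rect.py <<'E'
from h import *
yaw=np.radians(111.4);R=np.array([[np.cos(yaw),-np.sin(yaw)],[np.sin(yaw),np.cos(yaw)]])
OO={'top':np.array([.6008,-.0147]),'scene':np.array([.5971,-.0118])}
def rect(img,cam,z,x0=-.06,x1=.36,y0=-.075,y1=.075,s=.0005,O=None):
    xs=np.arange(x0,x1,s);ys=np.arange(y1,y0,-s);X,Y=np.meshgrid(xs,ys)
    W=np.stack([X,Y],-1).reshape(-1,2)@R.T+(OO[cam] if O is None else O)
    q=proj(cam,np.c_[W,np.full(len(W),z)]).reshape(X.shape+(2,)).astype(np.float32)
    return cv2.remap(img,q[...,0],q[...,1],cv2.INTER_CUBIC)
E
python3 - <<'E'
from rect import *
t=cv2.imread('pics/top0.png'); s=cv2.imread('pics/scene0.png')
a=rect(t,'top',.048);b=rect(s,'scene',.048)
out=np.vstack([a,b])
for x in range(-50,360,10):
    cv2.line(out,((x+60)*2,295),((x+60)*2,305 if x%50 else 320),(255,255,255),1)
cv2.imwrite('pics/r1.png',out[:, :800]);print(out.shape)
for im in(a,b):
    print([ (int(k/2-60),tuple(int(v) for v in im[130:170,k].mean(0))) for k in list(range(200,310,4))])
    print([ (int(k/2-60),tuple(int(v) for v in im[130:170,k].mean(0))) for k in list(range(710,830,4))])
E
```

```text
(600, 840, 3)
[(40, (210, 211, 198)), (42, (213, 214, 201)), (44, (212, 214, 200)), (46, (211, 213, 199)), (48, (211, 213, 199)), (50, (212, 214, 200)), (52, (212, 214, 201)), (54, (212, 215, 200)), (56, (213, 215, 201)), (58, (213, 215, 201)), (60, (209, 210, 196)), (62, (191, 192, 178)), (64, (159, 160, 148)), (66, (126, 127, 117)), (68, (108, 109, 101)), (70, (102, 103, 95)), (72, (96, 97, 90)), (74, (83, 87, 75)), (76, (75, 91, 61)), (78, (87, 119, 59)), (80, (109, 153, 70)), (82, (125, 173, 80)), (84, (131, 180, 84)), (86, (133, 182, 85)), (88, (133, 183, 86)), (90, (134, 184, 86)), (92, (134, 184, 85)), (94, (125, 174, 80))]
[(295, (106, 107, 98)), (297, (100, 101, 93)), (299, (93, 93, 86)), (301, (73, 74, 69)), (303, (45, 46, 43)), (305, (21, 22, 21)), (307, (11, 11, 12)), (309, (14, 14, 16)), (311, (25, 27, 27)), (313, (40, 50, 35)), (315, (64, 88, 45)), (317, (97, 135, 62)), (319, (121, 168, 77)), (321, (129, 179, 83)), (323, (130, 180, 84)), (325, (129, 179, 83)), (327, (129, 178, 82)), (329, (126, 174, 81)), (331, (114, 155, 78)), (333, (89, 116, 70)), (335, (63, 76, 64)),
[... 710 characters left out ...]
)), (90, (101, 143, 72)), (92, (94, 131, 67)), (94, (67, 93, 50))]
[(295, (10, 11, 13)), (297, (13, 13, 15)), (299, (9, 8, 11)), (301, (7, 5, 9)), (303, (10, 5, 10)), (305, (13, 10, 15)), (307, (20, 18, 23)), (309, (27, 29, 28)), (311, (33, 44, 28)), (313, (54, 76, 37)), (315, (82, 113, 57)), (317, (98, 137, 70)), (319, (100, 141, 71)), (321, (97, 136, 69)), (323, (96, 136, 67)), (325, (96, 139, 65)), (327, (96, 138, 66)), (329, (87, 119, 68)), (331, (66, 85, 66)), (333, (50, 56, 64)), (335, (47, 49, 63)), (337, (48, 52, 62)), (339, (47, 54, 62)), (341, (49, 57, 63)), (343, (54, 61, 66)), (345, (57, 63, 68)), (347, (55, 60, 65)), (349, (51, 57, 63)), (351, (51, 56, 63)), (353, (49, 54, 61))]
```

View pics/r1.png

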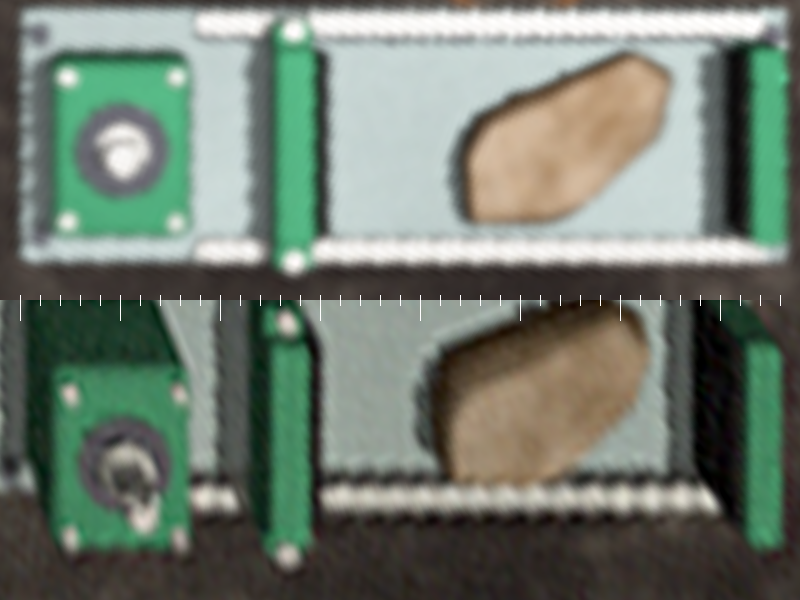

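```bash
python3 - <<'E'
from rect import *
t=cv2.imread('pics/top0.png'); s=cv2.imread('pics/scene0.png')
for im,c in((t,'top'),(s,'scene')):
  for z in(.048,.044):
    a=rect(im,c,z)[110:190].mean(0).sum(1)/3
    print(c,z,[(k/2-60,int(a[k])) for k in range(300,350,2)])
# square zoom at z=.08 rectified to clamp frame
o=[]
for im,c,z in((t,'top',.08),(t,'top',.06),(s,'scene',.08),(s,'scene',.06)):
    a=rect(im,c,z,-.03,.03,-.03,.03,.00016);o.append(a)
    h=a.shape[0]//2
o=np.vstack([np.hstack(o[:2]),np.hstack(o[2:])])
o=cv2.resize(o,(600,600)); cv2.imwrite('pics/q1.png',o)
E
```

```text
top 0.048 [(90.0, 135), (91.0, 135), (92.0, 134), (93.0, 132), (94.0, 126), (95.0, 115), (96.0, 101), (97.0, 84), (98.0, 68), (99.0, 54), (100.0, 49), (101.0, 53), (102.0, 69), (103.0, 93), (104.0, 122), (105.0, 150), (106.0, 173), (107.0, 189), (108.0, 199), (109.0, 205), (110.0, 207), (111.0, 208), (112.0, 208), (113.0, 208), (114.0, 207)]
top 0.044 [(90.0, 135), (91.0, 135), (92.0, 135), (93.0, 133), (94.0, 129), (95.0, 120), (96.0, 107), (97.0, 92), (98.0, 75), (99.0, 59), (100.0, 50), (101.0, 50), (102.0, 61), (103.0, 82), (104.0, 109), (105.0, 137), (106.0, 163), (107.0, 182), (108.0, 195), (109.0, 202), (110.0, 206), (111.0, 208), (112.0, 208), (113.0, 208), (114.0, 207)]
scene 0.048 [(90.0, 106), (91.0, 104), (92.0, 98), (93.0, 87), (94.0, 71), (95.0, 51), (96.0, 35), (97.0, 27), (98.0, 31), (99.0, 46), (100.0, 67), (101.0, 90), (102.0, 111), (103.0, 127), (104.0, 137), (105.0, 141), (106.0, 141), (107.0, 140), (108.0, 139), (109.0, 138), (110.0, 139), (111.0, 139), (112.0, 140), (113.0, 140), (114.0, 141)]
scene 0.044 [(90.0, 103), (91.0, 105), (92.0, 106), (93.0, 104), (94.0, 98), (95.0, 87), (96.0, 70), (97.0, 51), (98.0, 34), (99.0, 27), (100.0, 31), (101.0, 48), (102.0, 71), (103.0, 95), (104.0, 117), (105.0, 134), (106.0, 144), (107.0, 149), (108.0, 149), (109.0, 147), (110.0, 144), (111.0, 143), (112.0, 141), (113.0, 141), (114.0, 142)]
```

View pics/q1.png

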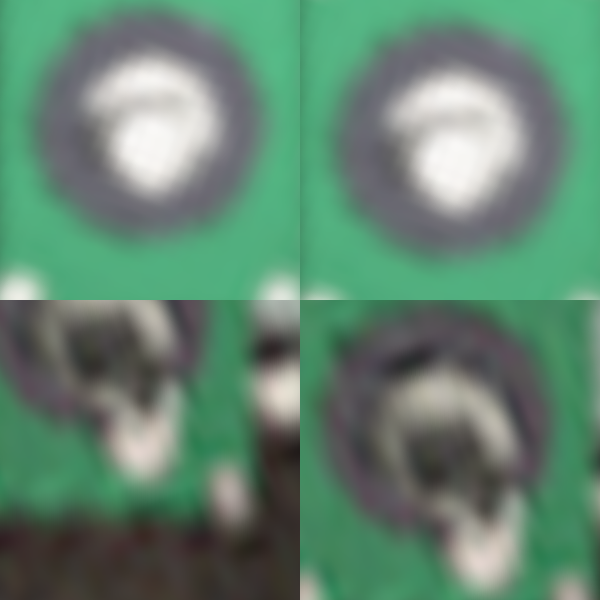

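```bash
cat > fit.py <<'E'
from rect import *
from scipy.ndimage import gaussian_filter
ims={'top':cv2.imread('pics/top0.png').astype(float),'scene':cv2.imread('pics/scene0.png').astype(float)}
# light from grip shadow
tip=onz('scene',ps2(288,320),0.); top=np.array([.6117,-.2403,.078]); L=tip-top
top2=onz('scene',ps2(246,208),.078); L=(tip-top2); print('light dir',L/abs(L[2]))
L=L/abs(L[2])
SS=8;half=9
def masks(cam,O,a):
    c=proj(cam,[[O[0],O[1],.065]])[0]; u0=np.floor(c-half).astype(int); n=2*half+2
    lab=np.zeros((n*SS,n*SS),np.uint8)
    def P(w): 
        q=proj(cam,w); return ((q-u0+.5)*SS)
    def fill(w,l,hull=False):
        q=P(w).astype(np.float32)
        if hull:q=cv2.convexHull(q)[:,0]
        cv2.fillPoly(lab,[np.round(q*16).astype(np.int32)],int(l),cv2.LINE_8,4)
    th=np.linspace(0,2*np.pi,60)
    circ=lambda r,z:np.c_[O[0]+r*np.cos(th),O[1]+r*np.sin(th),np.full(60,z)]
    sq=lambda s,z:np.array([[O[0]+s*(cx*np.cos(a)-cy*np.sin(a)),O[1]+s*(cx*np.sin(a)+cy*np.cos(a)),z] for cx,cy in((1,1),(-1,1),(-1,-1),(1,-1))])
    fill(circ(.0225,.056),1)
    fill(np.vstack([circ(.014,.056),circ(.014,.060)]),2,True)
    fill(circ(.014,.060),3)
    shl=lab==3
    sh=np.zeros_like(lab); keep=lab.copy()
    s1=sq(.007,.077);s2=sq(.00575,.08);s0=sq(.007,.06)
    def shadow(pts,z): 
        k=(pts[:,2]-z)[:,None]; return pts+L*k*np.array([1,1,1])
    lab[:]=0; fill(np.vstack([s0,shadow(s1,.06),shadow(s2,.06)]),1,True); S6=lab>0
    lab[:]=0; fill(np.vstack([s0,shadow(s1,.056),shadow(s2,.056)]),1,True); S5=lab>0
    lab[:]=keep; lab[(keep==3)&S6]=4; lab[(keep==1)&S5]=5
    cam_o=camera_info(cam)['T'][:3,3]
    for (A,B,base) in((s0,s1,6),(s1,s2,10)):
        for k in range(4):
            quad=np.array([A[k],A[(k+1)%4],B[(k+1)%4],B[k]])
            nrm=np.cross(quad[1]-quad[0],quad[3]-quad[0]); ctr=quad.mean(0)
            if np.dot(nrm,ctr-np.array([O[0],O[1],ctr[2]]))<0:nrm=-nrm
            if np.dot(nrm,cam_o-ctr)>0: fill(quad,base+k)
    fill(s2,14)
    M=[]
    for l in range(15):
        m=(lab==l).astype(float)
        if m.any():
            m=gaussian_filter(m,SS*BL[cam]); M.append(m.reshape(n,SS,n,SS).mean((1,3)).ravel())
    return np.array(M).T,u0,n
BL={'top':.6,'scene':.45}
def score(cam,O,a):
    M,u0,n=masks(cam,O,a)
    I=ims[cam][u0[1]:u0[1]+n,u0[0]:u0[0]+n].reshape(-1,3)
    g=np.hypot(*(np.mgrid[:n,:n]-n/2+.5)).ravel()<6.3
    M=M[g];I=I[g]
    x=np.linalg.solve(M.T@M+1e-2*np.eye(M.shape[1]),M.T@(I-120))+0
    # ridge around 120 mean
    r=I-120-M@x
    return np.sqrt((r**2).mean())
if __name__=='__main__':
    for cam in('top','scene'):
        res=[]
        for deg in range(0,90,6):
            a=yaw+np.radians(deg)
            best=min((score(cam,OO[cam]+np.array([dx,dy]),a),dx,dy) for dx in np.arange(-.003,.0031,.001) for dy in np.arange(-.003,.0031,.001))
            res.append((deg,)+tuple(np.round(best,4)))
        print(cam);[print(r) for r in res]
E
python3 fit.py
```

```text
light dir [ 0.25038908 -0.2699462  -1.        ]Traceback (most recent call last):
  File "fit.py", line 61, in <module>
    best=min((score(cam,OO[cam]+np.array([dx,dy]),a),dx,dy) for dx in np.arange(-.003,.0031,.001) for dy in np.arange(-.003,.0031,.001))
  File "fit.py", line 61, in <genexpr>
    best=min((score(cam,OO[cam]+np.array([dx,dy]),a),dx,dy) for dx in np.arange(-.003,.0031,.001) for dy in np.arange(-.003,.0031,.001))
              ~~~~~^^^^^^^^^^^^^^^^^^^^^^^^^^^^^^^^^
  File "fit.py", line 48, in score
    M,u0,n=masks(cam,O,a)
           ~~~~~^^^^^^^^^
  File "fit.py", line 30, in masks
    lab[:]=0; fill(np.vstack([s0,shadow(s1,.056),shadow(s2,.056)]),1,True); S5=lab>0
              ~~~~^^^^^^^^^^^^^^^^^^^^^^^^^^^^^^^^^^^^^^^^^^^^^^^^^^^^^^^^
  File "fit.py", line 15, in fill
    q=P(w).astype(np.float32)
      ~^^^
  File "fit.py", line 13, in P
    q=proj(cam,w); return ((q-u0+.5)*SS)
  File "h.py", line 9, in proj
    i=camera_info(cam); T=np.linalg.inv(i['T']); P=np.atleast_2d(P)@T[:3,:3].T+T[:3,3]
ValueError: time passes only in moves, steps and waits
```

```bash
sed -i 's/^def ray/_C={}\ndef ci(c):\n    if c not in _C:_C[c]=camera_info(c)\n    return _C[c]\ndef ray/; s/i=camera_info(cam)/i=ci(cam)/' h.py; sed -i 's/=camera_info(cam)/=ci(cam)/' fit.py; time python3 fit.py
```

```text
light dir [ 0.25038908 -0.2699462  -1.        ]
top
(0, np.float64(9.3978), np.float64(-0.002), np.float64(0.0))
(6, np.float64(8.9191), np.float64(-0.002), np.float64(0.0))
(12, np.float64(8.5149), np.float64(-0.002), np.float64(0.0))
(18, np.float64(7.9986), np.float64(-0.002), np.float64(0.0))
(24, np.float64(8.2507), np.float64(-0.002), np.float64(0.0))
(30, np.float64(8.5003), np.float64(-0.002), np.float64(0.0))
(36, np.float64(8.4461), np.float64(-0.002), np.float64(0.0))
(42, np.float64(9.3293), np.float64(-0.002), np.float64(0.0))
(48, np.float64(9.8724), np.float64(-0.002), np.float64(0.0))
(54, np.float64(10.1833), np.float64(-0.002), np.float64(0.0))
(60, np.float64(11.0367), np.float64(-0.002), np.float64(-0.001))
(66, np.float64(11.4665), np.float64(-0.002), np.float64(0.0))
(72, np.float64(11.5561), np.float64(-0.002), np.float64(0.0))
(78, np.float64(10.7638), np.float64(-0.002), np.float64(0.0))
(84, np.float64(10.2465), np.float64(-0.002), np.float64(0.0))
scene
(0, np.float64(12.8447), np.float64(0.0), np.float64(-0.002))
(6, np.float64(12.715), np.float64(0.0), np
[... 185 characters left out ...]
.0), np.float64(-0.002))
(30, np.float64(15.6252), np.float64(-0.001), np.float64(-0.001))
(36, np.float64(15.9187), np.float64(0.0), np.float64(-0.001))
(42, np.float64(16.3266), np.float64(0.0), np.float64(-0.001))
(48, np.float64(15.9741), np.float64(0.0), np.float64(-0.001))
(54, np.float64(15.7117), np.float64(0.0), np.float64(-0.002))
(60, np.float64(15.0451), np.float64(0.0), np.float64(-0.002))
(66, np.float64(14.2961), np.float64(0.0), np.float64(-0.002))
(72, np.float64(13.6608), np.float64(0.0), np.float64(-0.002))
(78, np.float64(13.0339), np.float64(0.0), np.float64(-0.002))
(84, np.float64(12.6153), np.float64(0.0), np.float64(-0.002))
real	0m37.281s
user	0m37.626s
sys	0m0.111s
```

```bash
cat >> h.py <<'E'
from scipy.spatial.transform import Rotation as Ro
def quat(deg):
    a=np.radians(deg);x=np.array([np.cos(a),np.sin(a),0]);z=np.array([0,0,-1.]);y=np.cross(z,x)
    q=Ro.from_matrix(np.c_[x,y,z]).as_quat(); return [q[3],q[0],q[1],q[2]]
def shot(fn):
    for n in('top','scene'): cv2.imwrite(f'pics/{fn}_{n}.png',read_camera(n)[:,:,::-1])
E
python3 - <<'E'
from h import *
np.set_printoptions(precision=3,suppress=True)
for f in(0,180):
    for nm,p,d in(('pick',[.5535,-.2298,.01],79.6),('m30',[.598,-.014,.07],120.4),('m-60',[.598,-.014,.07],30.4)):
        print(f,nm,inverse_kinematics(p,quat(d+f)))
for d in range(0,360,30):
    r=[inverse_kinematics([.598+.058*np.cos(a),-.014+.058*np.sin(a),.105],quat(d)) for a in np.arange(0,6.28,.8)]
    print(d,None if any(x is None for x in r) else [min(x[5] for x in r),max(x[5] for x in r)])
E
```

```text
0 pick [-0.413  0.688  1.781 -0.     0.672 -1.803]
0 m30 [-0.043  0.591  1.775 -0.     0.776 -2.145]
0 m-60 [-0.043  0.591  1.775 -0.     0.776 -0.574]
180 pick [-0.413  0.688  1.781 -0.     0.672  1.339]
180 m30 [-0.043  0.591  1.775 -0.     0.776  0.997]
180 m-60 None
0 [np.float64(-0.13805718939107203), np.float64(0.053709386622870614)]
30 [np.float64(-0.6616559649893707), np.float64(-0.4698893889754281)]
60 [np.float64(-1.1852547405876699), np.float64(-0.9934881645737272)]
90 [np.float64(-1.7088535161859686), np.float64(-1.517086940172026)]
120 [np.float64(-2.2324522917842673), np.float64(-2.0406857157703246)]
150 None
180 None
210 None
240 [np.float64(1.9563379130021241), np.float64(2.1481044890160668)]
270 [np.float64(1.432739137403825), np.float64(1.6245057134177676)]
300 [np.float64(0.9091403618055258), np.float64(1.1009069378194685)]
330 [np.float64(0.38554158620722756), np.float64(0.5773081622211702)]
```

```bash
python3 - <<'E'
from h import *
t0=get_time()
move_pose([.5535,-.2298,.13],quat(259.6))
movel([.5535,-.2298,.010],v=.12,until_force=8)
print(get_tcp_pos(),get_ft_force())
command_gripper(0.0)
print(get_grip_width(),get_tcp_pos(),get_ft_force(),get_ft_torque())
movel([.5535,-.2298,.13],v=.12)
print(get_ft_force(),get_ft_torque(),get_grip_width(),get_time())
move_pose([.598,-.014,.135],quat(300.4))
shot('a');print(get_time(),get_tcp_pos(),get_ft_force())
E
```

```text
[ 0.55408885 -0.23003121  0.01069838] [ 0.4021657  -1.24544849  0.53209002]
0.3616626920595861 [ 0.55328084 -0.22954506  0.00994296] [-0.505818    0.98045325  0.99156415] [0.38506144 0.22745072 0.02259223]
[-0.47666534 -0.43639341 -3.0511851 ] [-0.01082055  0.16649983 -0.01567079] 0.36233529958161415 6.375
7.3583 [ 0.59786037 -0.01556969  0.13478581] [-0.14653155  0.04994324 -2.98875521]
```

```bash
python3 - <<'E'
import cv2,numpy as np
t=cv2.imread('pics/a_top.png'); s=cv2.imread('pics/a_scene.png')
cv2.imwrite('pics/a1.png',np.vstack([cv2.resize(t[130:210,190:310],(720,480),interpolation=cv2.INTER_CUBIC)]))
cv2.imwrite('pics/a2.png',cv2.resize(s[90:220,210:340],(600,600),interpolation=cv2.INTER_CUBIC))
E
```

```text
(no output)
```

View pics/a1.png

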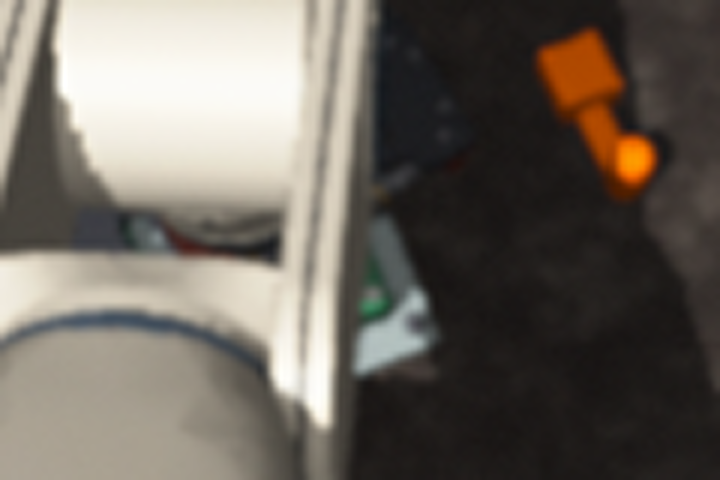

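View pics/a2.png

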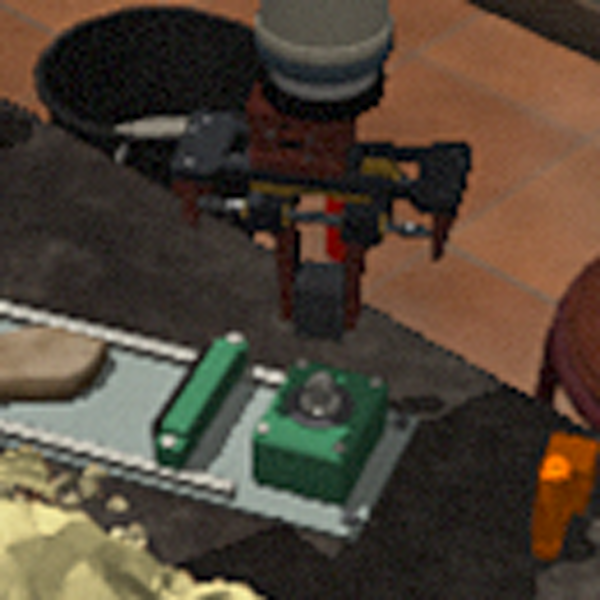

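```bash
python3 - <<'E'
import cv2,numpy as np
s=cv2.imread('pics/a_scene.png')
cv2.imwrite('pics/a3.png',cv2.resize(s[135:190,255:310],(770,770)[:2] if 0 else (594,594),interpolation=cv2.INTER_CUBIC))
E
```

```text
(no output)
```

View pics/a3.png

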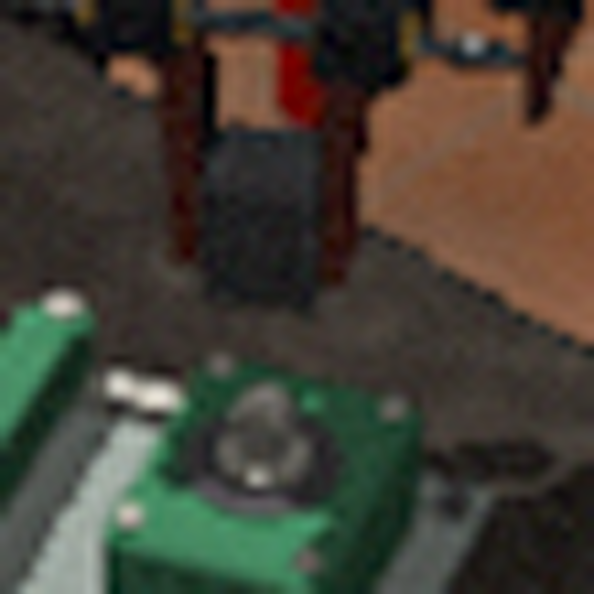

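```bash
python3 - <<'E'
from h import *
s=cv2.imread('pics/a_scene.png')
c=cv2.resize(s[135:190,255:310],(594,594),interpolation=cv2.INTER_CUBIC)
def box(O,z0,z1,hw,deg,col):
    a=np.radians(deg)
    P=np.array([[O[0]+hw*(x*np.cos(a)-y*np.sin(a)),O[1]+hw*(x*np.sin(a)+y*np.cos(a)),z] for z in(z0,z1) for x,y in((1,1),(-1,1),(-1,-1),(1,-1))])
    q=(proj('scene',P)-[255,135]+.5)*10.8-.5
    for r in(q[:4],q[4:],q[[0,4]],q[[1,5]],q[[2,6]],q[[3,7]]): cv2.polylines(c,[np.round(r*8).astype(np.int32)],True,col,1,cv2.LINE_AA,3)
tc=[.5979,-.0156]
box(tc,.1248,.1648,.016,30.4,(0,255,255))
for O,col in (([.597,-.0138],(0,0,255)),([.5988,-.0147],(255,255,0))): box(O,.06,.08,.007,30.4,col)
cv2.imwrite('pics/a4.png',c)
E
```

```text
(no output)
```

View pics/a4.png

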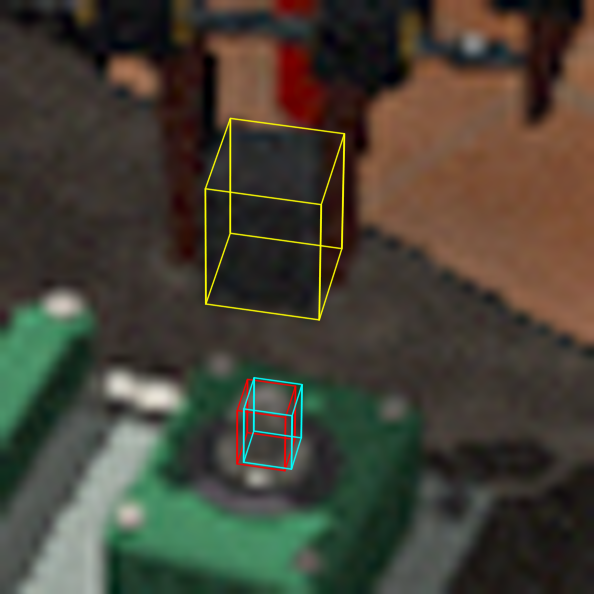

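```bash
python3 - <<'E'
from h import *
s=cv2.imread('pics/a_scene.png')
c=cv2.resize(s[140:175,265:300],(595,595),interpolation=cv2.INTER_CUBIC).astype(float)
c=np.clip((c/90)**.6*255,0,255).astype(np.uint8)
def box(O,z0,z1,hw,deg,col):
    a=np.radians(deg)
    P=np.array([[O[0]+hw*(x*np.cos(a)-y*np.sin(a)),O[1]+hw*(x*np.sin(a)+y*np.cos(a)),z] for z in(z0,z1) for x,y in((1,1),(-1,1),(-1,-1),(1,-1))])
    q=(proj('scene',P)-[265,140]+.5)*17-.5
    for r in(q[:4],q[4:],q[[0,4]],q[[1,5]],q[[2,6]],q[[3,7]]): cv2.polylines(c,[np.round(r*8).astype(np.int32)],True,col,1,cv2.LINE_AA,3)
box([.5979,-.0156],.1248,.1648,.016,30.4,(0,255,255))
cv2.imwrite('pics/a5.png',c)
E
```

```text
(no output)
```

View pics/a5.png

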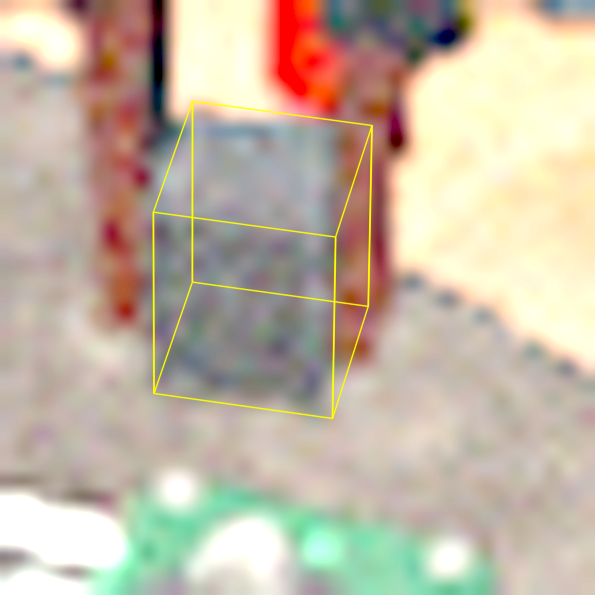

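```bash
python3 - <<'E'
from h import *
np.set_printoptions(precision=4,suppress=True)
print(get_tcp_pos())
movel([.5975,-.014,.097],v=.1); print(get_tcp_pos(),get_ft_force())
for z in(.091,.087,.083,.079,.075,.0715,.070):
    r=movel([.5975,-.014,z],v=.04,until_force=12)
    print(z,r,get_tcp_pos(),get_ft_force(),get_ft_torque())
    if r: break
print(get_time())
E
```

```text
[ 0.5979 -0.0156  0.1348]
[ 0.5974 -0.0143  0.0967] [ 0.0884  0.4496 -2.3616]
0.091 False [ 0.5975 -0.014   0.0911] [ 0.0974 -0.3491 -3.1541] [-0.0976  0.1406  0.0166]
0.087 False [ 0.5976 -0.014   0.087 ] [ 0.336   0.1585 -2.3207] [-0.0618  0.134  -0.0264]
0.083 False [ 0.5973 -0.0141  0.0829] [-0.265  -0.9095 -1.2666] [-0.2758  0.2159  0.0027]
0.079 False [ 0.5972 -0.0142  0.0784] [-0.3722 -2.5811 -3.7987] [-0.5399  0.2357 -0.0176]
0.075 False [ 0.5972 -0.0142  0.0744] [-0.4976 -3.4431 -5.3072] [-0.7301  0.3211 -0.0579]
0.0715 False [ 0.5972 -0.0142  0.0711] [-0.6487 -4.7312 -5.4416] [-0.997   0.4136 -0.0348]
0.07 False [ 0.5972 -0.0142  0.07  ] [-2.4356 -4.7136 -2.4565] [-0.9647  0.6621 -0.0655]
9.6917
```

```bash
python3 - <<'E'
from h import *
np.set_printoptions(precision=4,suppress=True)
r=movel([.597,-.0155,.064],v=.03,until_force=10)
print(r,get_tcp_pos(),get_ft_force(),get_ft_torque(),get_grip_width())
command_gripper(0.75)
print(get_tcp_pos(),get_ft_force(),get_ft_torque(),get_time())
p=get_tcp_pos()
movel([p[0],p[1],.18],v=.15)
# go to the side for view
move_pose([.45,-.25,.25],quat(300.4))
shot('b');print(get_time())
E
python3 - <<'E'
import cv2,numpy as np
t=cv2.imread('pics/b_top.png'); s=cv2.imread('pics/b_scene.png')
a=cv2.resize(t[140:210,200:280],(480,420),interpolation=cv2.INTER_CUBIC)
b=cv2.resize(s[130:200,240:310],(420,420),interpolation=cv2.INTER_CUBIC)
cv2.imwrite('pics/b1.png',np.hstack([a,b])[:,:800])
E
```

```text
True [ 0.5975 -0.0143  0.0691] [-0.6476  1.0863  8.2487] [0.2298 0.3522 0.0166] 0.36141964280888034
[ 0.5957 -0.0151  0.0674] [0.2311 0.4565 0.2654] [0.0068 0.1359 0.0004] 10.6083
12.7083
```

View pics/b1.png

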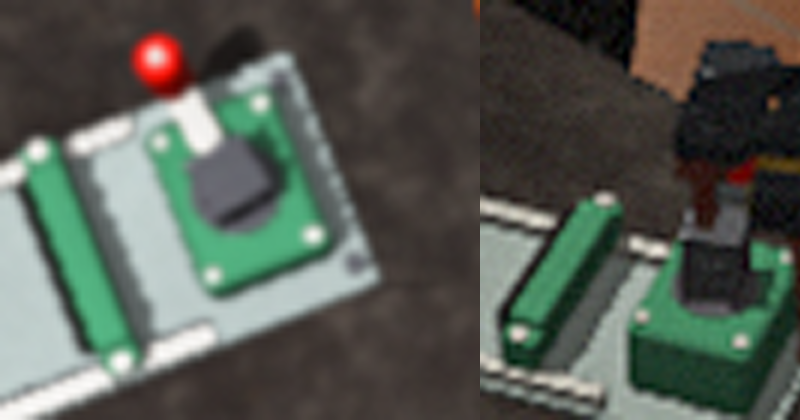

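```bash
python3 - <<'E'
from h import *
np.set_printoptions(precision=4,suppress=True)
f=lambda x,y:(200+(x+.5)/6-.5,140+(y+.5)/6-.5)
h=onz('top',f(230,172),.1);g=onz('top',f(157,60),.138);print(h,g,g-h,np.degrees(np.arctan2((g-h)[1],(g-h)[0])))
G=g[:2]+np.array([-.0022,.0002]);C=np.array([.5973,-.0145]);print(G,G-C,np.linalg.norm(G-C),np.degrees(np.arctan2(*(G-C)[::-1])))
a=np.radians(30.4); G=C+.058*np.array([np.cos(a),np.sin(a)]);print(G)
move_pose([G[0],G[1],.19],quat(0))
print(get_time())
r=movel([G[0],G[1],.105],v=.12,until_force=8); print(r,get_tcp_pos(),get_ft_force())
command_gripper(0.0)
print(get_grip_width()*.088,get_tcp_pos(),get_ft_force(),get_ft_torque(),get_time())
E
```

```text
[ 0.6006 -0.0157  0.1   ] [0.648  0.0148 0.138 ] [0.0474 0.0305 0.038 ] 32.772421384064074
[0.6458 0.015 ] [0.0485 0.0295] 0.05675619972597605 31.30789370356708
[0.6473 0.0148]
13.975
False [0.6479 0.0147 0.1056] [0.0493 0.3553 0.7299]
0.021008830551004783 [0.648  0.0148 0.1053] [1.9825 0.3654 0.3654] [-0.0676 -0.3704 -0.0136] 15.5917
```

```bash
cat > wind.py <<'E'
from h import *
import json
np.set_printoptions(precision=2,suppress=True)
def wind(th,end,step,v,C,Z=.105,rad=.058,lim=None,log=None):
    out=[]
    n=0
    while th>end+1e-6:
        th=max(th-step,end); a=np.radians(th); u=np.array([np.cos(a),np.sin(a)]); t=np.array([np.sin(a),-np.cos(a)])
        p=C+rad*u
        movel([p[0],p[1],Z],v=v)
        F=get_ft_force(); q=get_tcp_pos(); d=q[:2]-C
        out.append((th,np.degrees(np.arctan2(d[1],d[0])),np.hypot(*d)*1e3,-F[:2]@t,F[:2]@u,F[2],F[0],F[1],get_time()))
        if lim and -F[:2]@t>lim: break
    return th,np.array(out)
E
python3 - <<'E'
from wind import *
th,o=wind(30.4,-59.6,15,.12,np.array([.5973,-.0145]))
print(o); print(get_tcp_pos(),get_time(),get_grip_width())
E
```

```text
[[ 15.4   14.62  58.76  -0.49   3.14   1.08   3.16   0.36  15.87]
 [  0.4    0.34  59.48   0.64   6.31   0.55   6.3    0.68  16.14]
 [-14.6  -14.48  59.85   1.15   6.69   0.65   6.76  -0.57  16.42]
 [-29.6  -29.4   60.09   1.25   7.34  -0.16   6.99  -2.54  16.69]
 [-44.6  -44.37  60.11   1.71   7.56  -0.15   6.59  -4.09  16.97]
 [-59.6  -59.41  59.97   1.17   8.68   1.77   5.4   -6.89  17.24]]
[ 0.63 -0.07  0.11] 17.2417 0.2432953814887962
```

```bash
python3 - <<'E'
from wind import *
th,o=wind(-59.6,-329.6,15,.12,np.array([.5985,-.0145]))
print(o[:,:8]); print(get_tcp_pos(),get_time(),get_grip_width())
x=o[:,2]/1e3*np.cos(np.radians(o[:,1]));y=o[:,2]/1e3*np.sin(np.radians(o[:,1]))
A=np.c_[2*x,2*y,np.ones(len(x))];s=np.linalg.lstsq(A,x*x+y*y,rcond=None)[0];print(s[:2]*1e3,np.sqrt(s[2]+s[0]**2+s[1]**2))
E
```

```text
[[ -74.6   -74.6    59.51    0.98    6.55    1.54    2.68   -6.05]
 [ -89.6   -89.83   59.34    0.06    6.94    3.58    0.11   -6.94]
 [-104.6  -105.17   59.21    1.25    5.51    3.71   -0.17   -5.65]
 [-119.6  -120.15   58.88    0.04    6.49    4.44   -3.17   -5.67]
 [-134.6  -134.87   58.52    0.72    4.96    4.15   -2.97   -4.04]
 [-149.6  -149.67   58.09    1.79    3.32    5.31   -1.96   -3.22]
 [-164.6  -164.59   57.63    1.45    0.73    3.65   -0.32   -1.59]
 [-179.6  -179.59   57.28    1.76   -2.31    0.52    2.32   -1.74]
 [-194.6   165.29   56.93    1.84   -3.92   -1.15    3.33   -2.77]
 [-209.6   150.21   56.73    0.9    -6.84   -1.33    5.5    -4.16]
 [-224.6   135.26   56.64    1.22   -6.66   -2.04    3.89   -5.55]
 [-239.6   120.53   56.71    0.32   -7.53   -1.06    3.54   -6.66]
 [-254.6   105.92   56.81    0.5    -6.32    0.03    1.2    -6.23]
 [-269.6    91.15   56.89    0.71   -5.      1.33   -0.68   -5.01]
 [-284.6    76.16   57.09    0.63   -4.78    1.67   -1.82   -4.47]
 [-299.6    61.05   57.32    0.86   -3.73    2.79   -2.59   -2.81]
 [-314.6    45.87   57.63    2.15   -2.52    2.65   -3.3    -0.28]
 [-329.6    30.65   57.97    1.84   -2.06    2.05   -2.71    0.54]]
[0.65 0.02 0.1 ] 22.1833 0.24123651374147242
[ 0.75 -1.27] 0.058100920997926346
```

```bash
python3 - <<'E'
from wind import *
th,o=wind(-329.6,-419.6,15,.12,np.array([.5993,-.0158]))
print(o[:,:8]);print(get_time())
shot('c')
t=cv2.imread('pics/c_top.png'); s=cv2.imread('pics/c_scene.png')
a=cv2.resize(t[140:240,125:265],(560,400),interpolation=cv2.INTER_CUBIC)
b=cv2.resize(s[120:210,170:310],(560,360),interpolation=cv2.INTER_CUBIC)
cv2.imwrite('pics/c1.png',np.vstack([a,b])[:600] if 0 else cv2.resize(np.vstack([a,b]),None,fx=.78,fy=.78))
E
```

```text
[[-344.6    15.59   58.1     2.63   -1.22    2.13   -1.88    2.21]
 [-359.6     0.52   58.21    1.47   -0.33    1.94   -0.34    1.47]
 [-374.6   -14.53   58.37    1.93   -0.21   -0.56    0.28    1.92]
 [-389.6   -29.53   58.46    0.8     0.71    1.82    1.02    0.34]
 [-404.6   -44.4    58.54    2.04    1.77    0.08    2.69    0.21]
 [-419.6   -59.38   58.48    1.65    3.58    0.35    3.24   -2.25]]
23.85
```

View pics/c1.png

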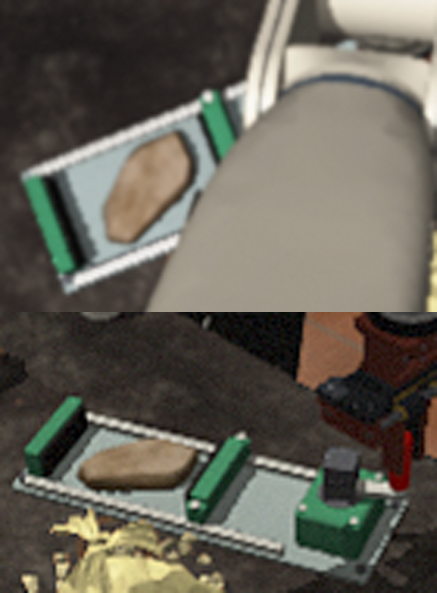

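```bash
python3 - <<'E'
from wind import *
C=np.array([.5993,-.0158])
th,o=wind(-419.6,-674.6,15,.12,C,lim=6)
print(o[:,[0,1,2,3,4,5,8]])
th,o=wind(th,th-30,5,.03,C,lim=6)
print(o[:,[0,1,2,3,4,5,8]])
th,o=wind(th,th-10,2,.012,C,lim=6)
print(o[:,[0,1,2,3,4,5,8]])
E
```

```text
[[-434.6   -74.54   58.46    1.81    4.33    1.87   24.23]
 [-449.6   -89.82   58.42    0.84    5.2     3.54   24.5 ]
 [-464.6  -105.2    58.41   -0.22    4.38    5.4    24.77]
 [-479.6  -120.34   58.39    1.8     4.39    5.49   25.05]
 [-494.6  -135.22   58.34    1.33    4.07    5.37   25.32]
 [-509.6  -150.07   58.21    1.28    3.69    6.3    25.6 ]
 [-524.6  -164.85   58.09    1.45    2.17    5.45   25.88]
 [-539.6  -179.59   57.98    1.28    0.99    5.01   26.15]
 [-554.6   165.48   57.87    2.11    0.37    4.06   26.43]
 [-569.6   150.37   57.79    1.53   -0.26    2.23   26.7 ]
 [-584.6   135.38   57.78    1.26   -1.56    0.95   26.98]
 [-599.6   120.6    57.8     1.28   -2.85   -0.02   27.25]
 [-614.6   105.82   57.81    1.31   -3.91    0.22   27.52]
 [-629.6    91.     57.8     1.88   -3.43    1.54   27.8 ]
 [-644.6    75.91   57.83    2.16   -3.15    1.43   28.07]
 [-659.6    60.82   57.83    1.37   -3.55    2.02   28.35]
 [-674.6    45.67   57.86    2.42   -2.34    0.7    28.62]]
[[-679.6    40.83   57.87    4.39   -3.27    2.27   28.94]
 [-684.6    35.57   57.91    3.78   -2.23    1.77   29.26]
 [-689.6    30.49   57.96    4.35   -3.08    1.18   29.57]
 [-694.6    25.53   58.03    2.86   -3.14    2.38   29.89]
 [-699.6    20.51   58.04    4.15   -3.01    1.68   30.21]
 [-704.6    15.52   58.12    3.24   -2.66    0.69   30.52]]
[[-706.6    13.61   58.14    3.28   -3.98    2.13   30.84]
 [-708.6    11.57   58.15    4.35   -3.12    1.58   31.16]
 [-710.6     9.51   58.19    4.21   -3.31    1.03   31.48]
 [-712.6     7.46   58.17    4.85   -1.99    1.6    31.79]
 [-714.6     5.42   58.18    4.64   -1.59    1.6    32.11]]
```

```bash
python3 - <<'E'
from wind import *
C=np.array([.5993,-.0158])
th,o=wind(-714.6,-804.6,10,.05,C,lim=7)
print(o[:,[0,1,2,3,4,5,8]])
if len(o)==9:
    th,o=wind(th,th-60,5,.03,C,lim=7)
    print(o[:,[0,1,2,3,4,5,8]])
shot('d')
s=cv2.imread('pics/d_scene.png');t=cv2.imread('pics/d_top.png')
cv2.imwrite('pics/d1.png',np.vstack([cv2.resize(t[160:240,125:265],(525,300),interpolation=cv2.INTER_CUBIC),cv2.resize(s[130:210,170:310],(525,300),interpolation=cv2.INTER_CUBIC)]))
E
```

```text
[[-724.6    -4.76   58.3     3.28   -0.59    1.89   32.46]
 [-734.6   -14.65   58.41    3.05   -1.14   -0.21   32.81]
 [-744.6   -24.57   58.48    3.55    0.31    0.27   33.16]
 [-754.6   -34.54   58.53    3.33    1.21   -0.11   33.51]
 [-764.6   -44.48   58.53    3.33    2.02    1.45   33.86]
 [-774.6   -54.41   58.5     2.95    3.68    1.57   34.21]
 [-784.6   -64.4    58.52    3.01    3.3     1.51   34.56]
 [-794.6   -74.39   58.52    3.61    4.57    3.06   34.91]
 [-804.6   -84.55   58.54    2.94    4.69    1.91   35.26]]
[[-809.6   -89.35   58.51    2.6     3.08    1.98   35.58]
 [-814.6   -94.38   58.52    3.04    3.65    2.02   35.89]
 [-819.6   -99.45   58.51    2.5     4.53    4.06   36.21]
 [-824.6  -104.55   58.5     3.51    4.09    3.89   36.52]
 [-829.6  -109.58   58.5     4.81    3.71    2.93   36.84]
 [-834.6  -114.63   58.46    3.63    3.08    3.49   37.16]
 [-839.6  -119.68   58.45    3.85    3.1     4.15   37.48]
 [-844.6  -124.74   58.41    3.79    3.18    3.92   37.79]
 [-849.6  -129.77   58.39    2.76    3.15    5.03   38.11]
 [-854.6  -134.77   58.38    3.33    2.7     5.67   38.42]
 [-859.6  -139.78   58.32    3.59    3.02    4.62   38.74]
 [-864.6  -144.79   58.32    3.42    2.66    5.64   39.06]]
```

View pics/d1.png

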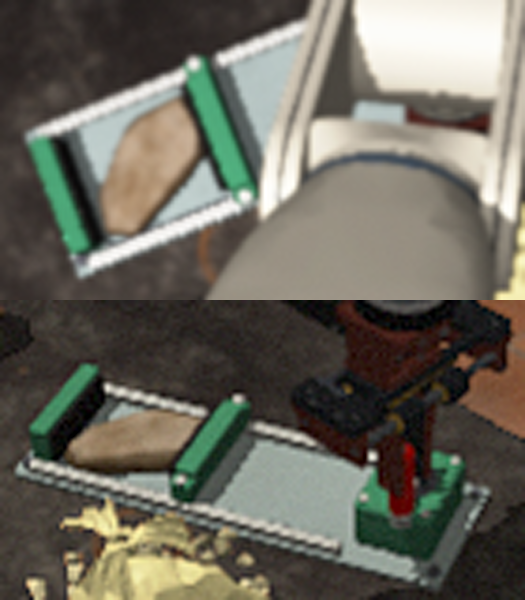

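```bash
python3 - <<'E'
from wind import *
C=np.array([.5993,-.0158])
th,o=wind(-864.6,-864.6-120,5,.03,C,lim=7.3)
print(o[:,[0,1,2,3,4,5,8]])
E
```

```text
[[-869.6  -149.76   58.29    3.96    1.46    5.25   39.48]
 [-874.6  -154.75   58.25    3.53    2.26    5.3    39.79]
 [-879.6  -159.68   58.19    3.16    2.66    4.75   40.11]
 [-884.6  -164.61   58.16    2.71    1.34    4.33   40.42]
 [-889.6  -169.63   58.08    3.14    1.47    4.4    40.74]
 [-894.6  -174.66   58.06    3.35    0.42    4.45   41.06]
 [-899.6  -179.66   58.04    4.14    0.68    3.43   41.38]
 [-904.6   175.34   58.01    3.26   -0.74    2.01   41.69]
 [-909.6   170.36   58.01    3.54   -1.58    2.25   42.01]
 [-914.6   165.36   58.01    2.92   -1.13    0.96   42.33]
 [-919.6   160.44   57.98    3.24   -2.05    0.68   42.64]
 [-924.6   155.54   58.02    4.5    -2.52    0.56   42.96]
 [-929.6   150.72   57.99    5.16   -3.15   -0.17   43.27]
 [-934.6   145.9    58.03    4.83   -4.56    0.26   43.59]
 [-939.6   141.12   58.06    4.2    -4.6    -0.01   43.91]
 [-944.6   136.39   58.11    6.7    -4.21    1.67   44.23]
 [-949.6   131.72   58.13    6.18   -5.06    2.73   44.54]
 [-954.6   127.08   58.2     6.     -5.27    2.2    44.86]
 [-959.6   122.49   58.23    7.1    -4.94    2.66   45.17]
 [-964.6   117.91   58.32    6.88   -5.41    4.71   45.49]
 [-969.6   113.35   58.36    8.73   -4.37    5.43   45.81]]
```

```bash
python3 - <<'E'
from wind import *
C=np.array([.5993,-.0158])
def rd(th):
    a=np.radians(th);u=np.array([np.cos(a),np.sin(a)]);t=np.array([np.sin(a),-np.cos(a)])
    Fs=[]
    for _ in range(3): wait(.04);Fs.append(get_ft_force())
    F=np.mean(Fs,0); d=get_tcp_pos()[:2]-C
    return np.round([th,np.degrees(np.arctan2(d[1],d[0])),-F[:2]@t,F[:2]@u,F[2],get_time()],2)
th=-969.6
print(rd(th))
for k in range(12):
    th+=1; a=np.radians(th); p=C+.058*np.array([np.cos(a),np.sin(a)])
    movel([p[0],p[1],.105],v=.01); r=rd(th); print(r)
    if r[2]<0.7: break
E
```

```text
[-969.6   113.39    7.35   -4.66    4.7    45.93]
[-968.6   113.76    6.02   -4.44    3.46   46.31]
[-967.6   114.11    4.2    -4.3     1.69   46.68]
[-966.6   114.64    2.89   -4.2     0.96   47.06]
[-965.6   115.04    2.46   -3.97   -0.38   47.43]
[-964.6   115.62    1.71   -5.46   -1.82   47.81]
[-963.6   116.52    1.59   -4.57   -1.95   48.18]
[-962.6   117.5     0.74   -5.49   -2.72   48.56]
[-961.6   118.53    1.24   -4.83   -2.74   48.93]
[-960.6   119.43    1.43   -4.71   -2.58   49.31]
[-959.6   120.42    0.41   -5.42   -2.99   49.68]
```

```bash
python3 - <<'E'
from wind import *
command_gripper(0.7)
p=get_tcp_pos();print(p,get_ft_force(),get_time())
movel([p[0],p[1],.2],v=.15)
print(get_time(),get_ft_force())
move_pose([.40,-.30,.28],quat(0))
shot('e');print(get_time())
s=cv2.imread('pics/e_scene.png');t=cv2.imread('pics/e_top.png')
cv2.imwrite('pics/e1.png',cv2.resize(t[140:240,125:265],(784,560),interpolation=cv2.INTER_CUBIC))
cv2.imwrite('pics/e2.png',cv2.resize(s[130:210,170:310],(784,448),interpolation=cv2.INTER_CUBIC))
E
```

```text
[0.57 0.03 0.1 ] [ 0.05 -0.18  0.64] 50.4667
51.25 [ 0.26  0.23 -0.42]
52.775
```

View pics/e1.png

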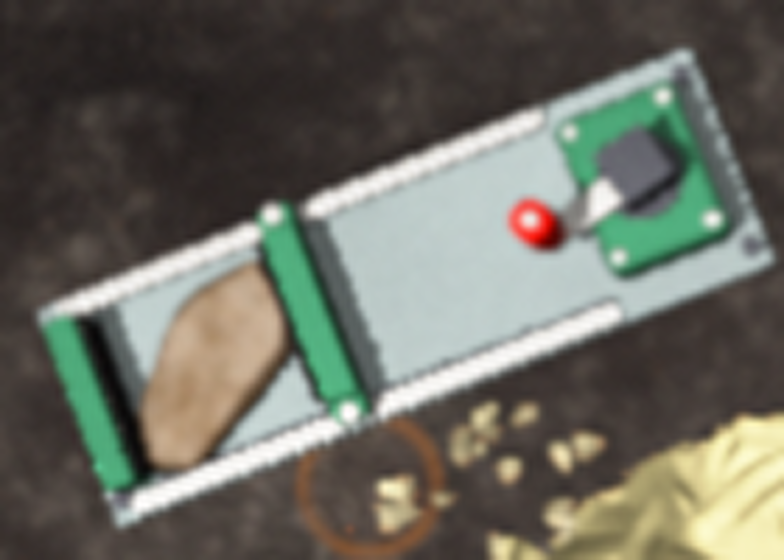

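View pics/e2.png

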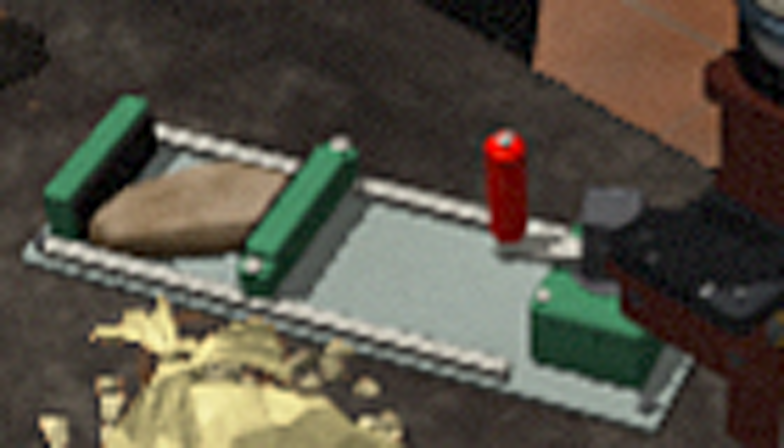

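```bash
python3 - <<'E'
from h import *
np.set_printoptions(precision=4,suppress=True)
g=pt1(531,219);gs=(170+(505.5)/5.6-.5,130+(140.5)/5.6-.5)
print(tri(g,gs)); G=onz('top',g,.138);H=onz('top',pt1(636,167),.1);d=G-H;print(G,H,np.degrees(np.arctan2(d[1],d[0])),np.hypot(*d[:2]))
C=np.array([.5993,-.0158])+[.0022,-.0002]; d=G[:2]-C;print(np.degrees(np.arctan2(d[1],d[0])),np.hypot(*d))
# reference: same for initial mount state (b): grip top at .138
gb=(200+(157.5)/6-.5,140+(60.5)/6-.5);print(onz('top',gb,.138))
from rect import rect
t=cv2.imread('pics/e_top.png').astype(float);s=cv2.imread('pics/e_scene.png').astype(float)
for im,c in((t,'top'),(s,'scene')):
    a=rect(im,c,.048)[110:190].mean(0);print(c,[(k/2-60,tuple(int(v) for v in a[k])) for k in range(480,560,4)])
cv2.imwrite('pics/f1.png',cv2.resize(cv2.imread('pics/e_scene.png'),(800,600)))
E
```

```text
[0.5649 0.0338 0.1382]
[0.5661 0.0326 0.138 ] [ 0.5972 -0.0164  0.1   ] 122.4507243185627 0.05811870114820831
126.0794201382789 0.060195048654681664
[0.648  0.0148 0.138 ]
top [(180.0, (63, 67, 57)), (182.0, (46, 57, 37)), (184.0, (57, 80, 37)), (186.0, (88, 125, 55)), (188.0, (115, 161, 73)), (190.0, (126, 174, 80)), (192.0, (127, 176, 81)), (194.0, (127, 175, 81)), (196.0, (127, 175, 81)), (198.0, (128, 177, 82)), (200.0, (126, 174, 80)), (202.0, (114, 158, 72)), (204.0, (84, 116, 57)), (206.0, (57, 75, 54)), (208.0, (59, 70, 78)), (210.0, (82, 97, 116)), (212.0, (105, 126, 148)), (214.0, (119, 143, 166)), (216.0, (127, 151, 175)), (218.0, (132, 157, 181))]
scene [(180.0, (35, 49, 25)), (182.0, (55, 77, 39)), (184.0, (80, 114, 56)), (186.0, (98, 139, 69)), (188.0, (105, 147, 75)), (190.0, (103, 144, 74)), (192.0, (99, 140, 71)), (194.0, (99, 141, 70)), (196.0, (104, 146, 73)), (198.0, (102, 144, 69)), (200.0, (84, 119, 55)), (202.0, (57, 79, 47)), (204.0, (52, 64, 69)), (206.0, (81, 95, 117)), (208.0, (113, 135, 157)), (210.0, (124, 149, 170)), (212.0, (119, 144, 165)), (214.0, (113, 138, 159)), (216.0, (111, 136, 156)), (218.0, (112, 137, 157))]
```

View pics/f1.png

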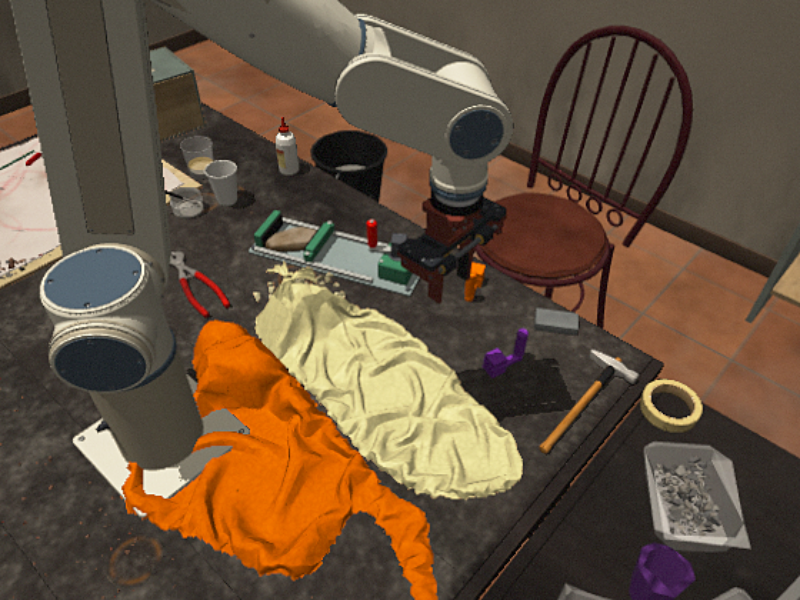

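```bash
python3 - <<'E'
from station import *
job_done(); print(get_time())
E
```

```text
the job is handed in; nothing more can be done
the job is handed in; nothing more can be done
```

I fitted the crank on the square shaft end, wound it about 2¾ turns clockwise until it stiffened, then eased it off slowly and let go. The job was handed in at about 53 s, and the call gave no verdict.

- **Crank seating:** pressing the crank down met firm resistance at the expected height. After winding, the cameras put the grip top at 138.2 mm, against 138 mm for fully home.
- **Jaw travel:** the pictures show the jaw moved about 107 mm. The winding angle implies about 110 mm. I put the gap down to play in the socket plus image error.
- **Clamping force:** this is inferred, not measured.
    - The force at the grip rose from about 3.3 N to 7.4–8.7 N, which suggests about 40 N on the slab.
    - The angle turned after the force began to rise would give up to about 75 N if all of it had compressed the pad, but the slab was probably still settling.
    - Shaft friction holds up to about 39 N, so roughly 35–42 N should remain, within the 25–100 N allowed.
- **Last pictures:** the slab is pinched between both jaws, and the gripper is clear of everything. The hammer, nippers and dressing stone look undisturbed by eye; I did not measure them.

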